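# Hold the grinder's splash guard at its balance point

### The job

The hinge pin of the wet grinder's splash guard is about to be changed. Flip the blue-balled cam lever fully over, away from the guard, to draw the bolt that locks it; then take the guard by its red bar handle, swing it up to its balance point (red rivets plumb above the hinge pin, which is before the guard stands fully upright), and finish while still gripping the handle and holding the guard still there, so that it falls neither way. Never let it go over backwards, and leave everything else on the table where it stands.

Things in the scene. Friction and masses are not known exactly. Their poses are not given: they have to be found in the camera images.
- grinder: Green bench wet grinder, fixed, in a new place each time. Origin: on the table under the centre of its trough (180 along x, 220 along y, 106 high). x points from the handle side (nearest the robot) to the hinge side, y to the motor (lying cylinder, y = 110 to 240, 143 high), z up. Dark latch bracket 60 x 70, 115 high at x = -15, y = -165.
- guard (a joint): Yellow splash guard's angle: 0 shut, grows as its handle side swings up and over to the far side; stop at 2.3. 1.06 rad is the balance point: below it the guard falls shut, beyond it falls backwards; the hinge is almost frictionless. Weighs 0.5 to 0.95 kg. Locked at 0 (play 0.03 rad) until the bolt is drawn. A hood 137 long from the hinge, 204 wide; light bar on top 74 above the hinge.
- guard_bar (a point): Red bar handle, round, 14 in diameter, 130 long (along the grinder's y). This point: its middle; shut, it lies 203 in front of the hinge axis (grinder's -x) and 30 above it, with empty space under it. Two 10 mm rods 60 either side of the middle carry it; the gap from bar to guard is 58 clear. It can turn between flat fingers, so they may point down all through the swing.
- guard_hinge (a point): Middle of the guard's hinge axis, a level steel pin along the grinder's y, at x = 79 of the grinder and 110 above the table.
- guard_cog (a point): Centre of gravity of the guard, marked by a red rivet disc of 16 diameter on each outer cheek (103 either side). Shut, it lies 75 in front of the hinge axis and 42 above it. The guard balances when this point is straight above the hinge axis.
- cam_lever (a joint): Cam lever's angle: 0 leaning 0.6 rad from upright towards the guard (locked), grows as its ball swings away from the guard (grinder's -y); stop at 1.3 = fully over. Starts at 0 to 0.1. Stays where it is left; 2 to 4 N at the ball moves it. It draws a 12 mm slide bolt off a tab on the guard; clear of it from about 1.0 rad.
- lever_ball (a point): Centre of the lever's blue ball, 24 in diameter, 72 from the pivot on a 10 mm rod; it moves in an upright plane parallel to the grinder's y and z. Free for 25 and more all round, above the rod.
- lever_pivot (a point): Pivot of the cam lever: axis along the grinder's x, 137 above the table at x = -15, y = -172 of the grinder.
- carafe_a: Bystander: clear glass carafe, 72 wide, 165 high; origin under its centre.
- carafe_b: Bystander: green glass carafe, 72 wide, 165 high; origin under its centre.
- stone: Bystander: grey dressing stone 100 x 50 x 25; origin under its centre.
- tub: Bystander: white plastic bowl, 84 wide, 70 high; origin under its centre.
- brush: Bystander: brush lying along its x; origin under its middle.
- spanner: Bystander: spanner lying along its x; origin under its middle.

How it is judged (in metres and radians):
On the way, in this order (a step that is already met when the one before it is completed fails the run):
1. the cam lever is flipped fully over while the guard is still down (value of joint cam_lever above 1.15 rad and value of joint guard below 0.1 rad), for 0.1 s.
2. the guard is held by its handle at its balance point (value of joint guard between 0.97 and 1.15 rad and contact force between the fingers and red_handle_bar above 1 N), for 0.4 s.
At the end, for the whole second after the job is handed in: The guard stands still (under 0.05 rad/s) within 0.09 rad of its balance point (1.06 rad), its centre of gravity within 12 mm of straight above the hinge, with the fingers in contact with the red handle bar (over 1 N), and the cam lever fully over (above 1.15 rad) (all of step 2 and value of joint cam_lever above 1.15 rad and velocity of joint guard between -0.05 and 0.05 rad/s and horizontal distance between guard_cog and guard_hinge below 0.012 m); the arm keeps its last pose, push and grip.
It fails at once if the guard goes over backwards (value of joint guard above 1.31 rad).
It fails at once if something else on the table is disturbed (distance of any of carafe_a, carafe_b, stone, tub, brush, spanner from where it was at the start of the episode above 0.025 m).
It also fails if it takes over 58 s, if anything falls off the work surface, if the arm or the gripper's body presses on something with over 40 N, if the wrist force passes 120 N, or if a joint passes its speed limit or range.

### The arm

A 6-joint arm with a two-finger parallel gripper is mounted at the origin on the work surface. World frame = base frame: x ahead of the robot, y to its left, z up, the work surface at z = 0. Lengths are in mm, angles in rad, forces in N, time in s.
With the tool pointing down it reaches from about 350 to 850 mm from the base axis. Payload 8.1 kg.
Tool frame: the origin (TCP) lies midway between the tips of the shut fingers; the grasp point (between the pads) lies 19 mm behind it (robot.grasp_offset is the distance from the TCP to the grasp point, in mm); z points along the fingers, y is the line along which they close (so a half turn about z gives the same grasp; the last joint's range is limited). The gripper opens to 85 mm and grips with 20 to 120 N. Pads are 22 mm wide; open, the fingers measure 114 mm over their backs; the gripper's body (76 mm by 85 mm) begins 54 mm behind the grasp point. The pads swing forward as they close: fully open they stand 13 mm farther back than shut.
Start: joints at [-1.267, 0.13, 1.488, -0, 1.523, -0.085], TCP at [227.467, -555.215, 231.292] pointing down, gripper open.
Joint ranges: [-2.96, 2.96], [-0.89, 2.26], [0.02, 2.5], [-1.34, 4.48], [0, 2.73], [-2.66, 2.66]. Speed limits (rad/s): [2.39, 2.39, 2.79, 3.14, 3.14, 3.14].

### API

Orientations are given as a rotation vector (axis times angle).
In Python, from plant import robot, vision gives the robot as it stands.
- The arm moves only by the shell command python3 -m handwheel 'ROWS' [FORCE]. ROWS is JSON, a list of rows, each an object of numbers: "dx", "dy", "dz": the shift along the world's x, y, z scaled (see below); "rx", "ry", "rz": the turn, a rotation vector about the world's x, y, z scaled (see below); "claw": the opening, from 0 (shut) to 1 (fully open). In form: [{"dx": .., "dy": .., "dz": .., "rx": .., "ry": .., "rz": .., "claw": ..}, ...]. A call has 1 to 20 rows; each row shifts and turns the commanded pose from where the row before left it; what a row does not reach is not made up. The controller multiplies each number of a shift by 20 mm and each number of a turn by 6 degrees. A row lasts 1/12 s, in which the tool goes at most 41.7 mm and 7.16 degrees, less where a joint would pass 70% of its speed; a pose out of reach is approached as far as the arm can. A call with a number of a shift or a turn outside -1 to 1 is refused whole. A call with a gripper value outside its range is refused whole. The fingers move at their own pace and stop on an object; FORCE is the grip in N (left out, the last holds). Time passes only in rows, so rows that do not move let the fingers close. It gives the time, the measured TCP pose, the force, the opening and the grip force at its end, in the units of the state.
- robot.sense(): the state, without advancing time (a new reading comes with each control period).
- vision.get_image(name): name is "scene" or "top" or "wrist"; returns a dict with "img" (400x640x3 uint8, red, green, blue), "range_z" (400x640 float32, mm along the optical axis (not along the pixel's ray), 0 where there is no reading), "intrinsics" (3x3 intrinsics, pixels), "position" and "orientation" of the camera in the world; the wrist camera has in their place "hand_eye" (4x4, takes a point from camera to tool coordinates, whose origin is the TCP and whose axes are the flange's). Camera axes: x right, y down, z forward; pixel columns grow to the right and rows downward; lengths in mm; the calibration is good to about 2 mm. A picture is of the moment at which its call begins: read the wrist's pose just before it.
- robot.sign_off(): hands the job in; it is judged then, once.
The state is a dict: "clock": time; "joint_positions": joint angles; "joint_velocities": joint speeds; "joint_torque": joint torques, N m; "eef_pos": TCP position; "ee_rot": TCP orientation; "force": force on the tool from outside, world axes, zero at the start; "ft_torque": the same for the moment, N m; "opening": finger opening in mm; "finger_force": force on a finger pad.
Only numpy, scipy, OpenCV 4.12 (cv2) and the standard library are available. Lean on these libraries where they do the work, as an engineer would, in place of code of your own. Each camera call takes 0.05 s, during which the arm holds its last target. There are 200 camera calls.

## Working session

There is one attempt and no reset: what is moved stays moved. The work goes in short steps, Python scripts to look and compute and a shell command to move; the robot and the scene stay as the last step left them, time stands still between calls to the robot, and variables do not carry over. Pictures are saved under pics/ and viewed, at most 10 in all, crops included, and the job is handed in when it is done.

```bash
mkdir -p pics; ls
python3 - <<'E'
from plant import robot, vision
import cv2, numpy as np
s=robot.sense(); print(s)
for n in ("scene","top"):
    d=vision.get_image(n); cv2.imwrite(f"pics/{n}0.png",d["img"][:,:,::-1])
    np.savez(f"/tmp/{n}.npz",**d)
    print(n,d["intrinsics"],d["position"],d["orientation"])
E
```

```text
pics
{'clock': 0.0, 'joint_positions': array([-1.26741324e+00,  1.31163423e-01,  1.48926802e+00,  1.99500340e-05,
        1.52303272e+00, -8.54253659e-02]), 'joint_velocities': array([-0.00036425,  0.000364  , -0.00171942, -0.00077756,  0.00010591,
       -0.00184327]), 'joint_torque': array([ 3.02844137e-04, -5.69397175e+01, -5.00549412e+01, -1.31582674e-04,
        1.48555543e-02, -4.87123089e-05]), 'eef_pos': array([ 227.29837811, -554.67917832,  230.24928635]), 'ee_rot': array([-3.08058706e+00, -6.06537887e-01,  2.88453380e-04]), 'force': array([-0.8593586 , -0.63759389, -0.20641575]), 'ft_torque': array([-0.01594145, -0.05269183,  0.05016299]), 'finger_force': 0.0, 'opening': 85.17245665118361}
scene [[415.8362287    0.         323.52238123]
 [  0.         415.8362287  199.18752252]
 [  0.           0.           1.        ]] [1296.69351169   14.19771417 1129.16598916] [-1.96212971 -1.71663654  0.58618575]
top [[493.49880031   0.         315.02842798]
 [  0.         493.49880031 187.67460049]
 [  0.           0.           1.        ]] [ 449.28575011   91.51509903 1410.75440373] [-2.16814574  2.19478364 -0.11417032]
```

View pics/top0.png

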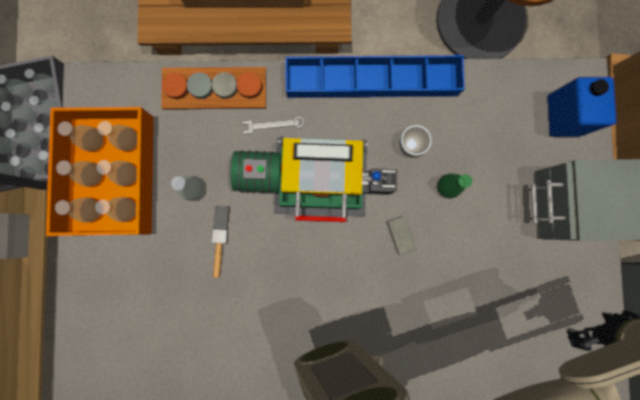

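View pics/scene0.png

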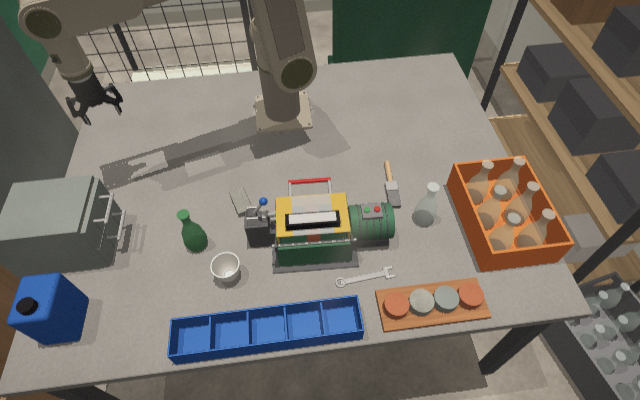

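Top view: the yellow guard is at about (322,165), the red bar at (321,218), the blue ball near (378,175) and the motor to the left. Next I measure these points.

```bash
cat > h.py <<'E'
import numpy as np, cv2
from scipy.spatial.transform import Rotation as R
def load(n): return dict(np.load(f"/tmp/{n}.npz"))
def ray(d,uv):
    K=d["intrinsics"]; v=np.linalg.inv(K)@[uv[0],uv[1],1]
    return R.from_rotvec(d["orientation"]).as_matrix()@v
def onplane(d,uv,z):
    v=ray(d,uv); p=d["position"]; return p+v*(z-p[2])/v[2]
def depthpt(d,uv,z): return d["position"]+ray(d,uv)*z
def mask(d,lo,hi,roi):
    h=cv2.cvtColor(d["img"],cv2.COLOR_RGB2HSV); m=cv2.inRange(h,lo,hi)
    o=np.zeros_like(m); a,b,c,e=roi; o[b:e,a:c]=m[b:e,a:c]; return o
E
python3 - <<'E'
from h import *
for n,rois in (("top",dict(red=(285,205,360,230),blue=(360,160,400,195),yel=(270,130,380,205))),("scene",dict(red=(280,170,340,200),blue=(250,190,275,212),yel=(260,180,370,250)))):
    d=load(n)
    for c,lo,hi in (("red",(0,130,60),(8,255,255)),("red2",(172,130,60),(180,255,255)),("blue",(100,110,50),(125,255,255)),("yel",(20,120,80),(32,255,255))):
        m=mask(d,lo,hi,rois[c.rstrip("2")]); ys,xs=np.nonzero(m)
        if len(xs)==0: continue
        z={"red":140,"red2":140,"blue":197,"yel":184}[c]
        r=cv2.minAreaRect(np.c_[xs,ys].astype(np.float32))
        dz=d["range_z"][ys,xs]; pts=np.array([depthpt(d,(x,y),q) for x,y,q in zip(xs,ys,dz) if q>0])
        print(n,c,len(xs),xs.mean().round(1),ys.mean().round(1),onplane(d,(xs.mean(),ys.mean()),z).round(1),"depth med",np.median(pts,0).round(1),[np.round(onplane(d,p,z)[:2],0).tolist() for p in cv2.boxPoints(r)])
E
```

```text
top red 261 320.0 218.3 [485.6  61.5 140. ] depth med [485.6  61.4 146.3] [[482.0, 126.0], [496.0, 125.0], [489.0, -3.0], [476.0, -3.0]]
top blue 71 375.9 175.2 [588.9 -77.3 197. ] depth med [588.  -76.3 206.7] [[600.0, -65.0], [599.0, -88.0], [579.0, -87.0], [580.0, -65.0]]
top yel 1894 321.4 168.6 [608.7  57.3 184. ] depth med [609.6  73.5 158.1] [[551.0, 162.0], [690.0, 156.0], [681.0, -51.0], [542.0, -43.0]]
scene red 149 308.9 180.3 [483.2  60.1 140. ] depth med [487.7  59.7 145.6] [[473.0, -4.0], [479.0, 126.0], [494.0, 124.0], [488.0, -4.0]]
scene blue 46 262.6 200.9 [585.9 -79.  197. ] depth med [592.9 -77.9 205.3] [[574.0, -89.0], [577.0, -69.0], [598.0, -70.0], [595.0, -89.0]]
scene yel 1040 310.5 214.4 [641.2  49.2 184. ] depth med [616.4  -5.6 157.8] [[571.0, -55.0], [568.0, 157.0], [719.0, 148.0], [721.0, -49.0]]
```

```bash
python3 -m handwheel '[{"dx":0.4,"dy":0.5,"dz":0.5,"rz":0.2,"claw":1},{"dx":0.72,"dy":0.96,"dz":0.5,"rz":0.43},{"dx":0.72,"dy":0.96,"dz":0.5,"rz":0.43},{"dx":0.72,"dy":0.96,"rz":0.43},{"dx":0.72,"dy":0.96,"rz":0.43},{"dx":0.72,"dy":0.96,"rz":0.43},{"dx":0.72,"dy":0.96,"rz":0.43},{"dx":0.72,"dy":0.96,"rz":0.43},{"dx":0.72,"dy":0.96,"rz":0.43},{"dx":0.72,"dy":0.96,"rz":0.43},{"dx":0.72,"dy":0.96,"rz":0.43},{"dx":0.72,"dy":0.96,"rz":0.43},{"dx":0.72,"dy":0.96,"rz":0.43},{"dx":0.72,"dy":0.96,"rz":0.43},{"dx":0.72,"dy":0.96,"rz":0.43},{"dx":0.72,"dy":0.96,"rz":0.43},{"dx":0.72,"dy":0.96,"rz":0.43},{"dx":0.72,"dy":0.96,"rz":0.43},{"dx":0.72,"dy":0.96,"rz":0.43}]' 20
python3 -m handwheel '[{"dx":0.72,"dy":0.96,"rz":0.43},{"dx":0.72,"dy":0.96,"rz":0.43},{"dx":0.72,"dy":0.96,"rz":0.43},{"dx":0.72,"dy":0.96,"rz":0.43},{"dx":0.72,"dy":0.96,"rz":0.43},{"dx":0.72,"dy":0.96,"rz":0.43},{"dx":0.4,"dy":0.5,"rz":0.2},{"claw":1},{"claw":1},{"claw":1}]'
cat >> h.py <<'E'
def wrist():
    from plant import robot, vision
    s=robot.sense(); d=dict(vision.get_image("wrist"))
    T=np.eye(4); T[:3,:3]=R.from_rotvec(s["ee_rot"]).as_matrix(); T[:3,3]=s["eef_pos"]
    C=T@d["hand_eye"]; d["position"]=C[:3,3]; d["orientation"]=R.from_matrix(C[:3,:3]).as_rotvec()
    y=T[:3,1]; print("tcp",s["eef_pos"].round(1),"tool y deg",np.degrees(np.arctan2(y[1],y[0])).round(2),"tool z",T[:3,2].round(3),"clock",s["clock"])
    return d
E
python3 - <<'E'
from h import *
d=wrist(); cv2.imwrite("pics/w1.png",d["img"][:,:,::-1]); np.savez("/tmp/w.npz",**d)
for c,lo,hi,z in (("blue",(100,110,50),(125,255,255),197),("red",(0,130,60),(8,255,255),140)):
    m=mask(d,lo,hi,(0,0,640,400)); n,l,st,ce=cv2.connectedComponentsWithStats(m)
    for i in range(1,n):
        if st[i,4]>150:
            ys,xs=np.nonzero(l==i); q=d["range_z"][ys,xs]; pts=np.array([depthpt(d,(x,y),k) for x,y,k in zip(xs,ys,q) if k>0])
            print(c,st[i],ce[i].round(),onplane(d,ce[i],z).round(1), np.median(pts,0).round(1) if len(pts) else "")
E
```

```text
tcp [ 227.3 -554.7  230.3] tool y deg -67.72 tool z [-0.001  0.002 -1.   ] clock 0.1schema error: expected keys dx, dy, dz, rx, ry, rz, claw
schema error: expected keys dx, dy, dz, rx, ry, rz, claw
```

```bash
python3 -m handwheel '[{"dx":0.75,"dy":1,"dz":0.5,"rx":0,"ry":0,"rz":0.45,"claw":1},{"dx":0.75,"dy":1,"dz":0.5,"rx":0,"ry":0,"rz":0.45,"claw":1},{"dx":0.75,"dy":1,"dz":0.5,"rx":0,"ry":0,"rz":0.45,"claw":1},{"dx":0.75,"dy":1,"dz":0,"rx":0,"ry":0,"rz":0.45,"claw":1},{"dx":0.75,"dy":1,"dz":0,"rx":0,"ry":0,"rz":0.45,"claw":1},{"dx":0.75,"dy":1,"dz":0,"rx":0,"ry":0,"rz":0.45,"claw":1},{"dx":0.75,"dy":1,"dz":0,"rx":0,"ry":0,"rz":0.45,"claw":1},{"dx":0.75,"dy":1,"dz":0,"rx":0,"ry":0,"rz":0.45,"claw":1},{"dx":0.75,"dy":1,"dz":0,"rx":0,"ry":0,"rz":0.45,"claw":1},{"dx":0.75,"dy":1,"dz":0,"rx":0,"ry":0,"rz":0.45,"claw":1},{"dx":0.75,"dy":1,"dz":0,"rx":0,"ry":0,"rz":0.45,"claw":1},{"dx":0.75,"dy":1,"dz":0,"rx":0,"ry":0,"rz":0.45,"claw":1},{"dx":0.75,"dy":1,"dz":0,"rx":0,"ry":0,"rz":0.45,"claw":1},{"dx":0.75,"dy":1,"dz":0,"rx":0,"ry":0,"rz":0.45,"claw":1},{"dx":0.75,"dy":1,"dz":0,"rx":0,"ry":0,"rz":0.45,"claw":1},{"dx":0.75,"dy":1,"dz":0,"rx":0,"ry":0,"rz":0.45,"claw":1},{"dx":0.75,"dy":1,"dz":0,"rx":0,"ry":0,"rz":0.45,"claw":1},{"dx":0.75,"dy":1,"dz":0,"rx":0,"ry":0,"rz":0.45,"claw":1}]' 20
python3 -m handwheel '[{"dx":0.75,"dy":1,"dz":0,"rx":0,"ry":0,"rz":0.45,"claw":1},{"dx":0.75,"dy":1,"dz":0,"rx":0,"ry":0,"rz":0.45,"claw":1},{"dx":0.75,"dy":1,"dz":0,"rx":0,"ry":0,"rz":0.45,"claw":1},{"dx":0.75,"dy":1,"dz":0,"rx":0,"ry":0,"rz":0.45,"claw":1},{"dx":0.75,"dy":1,"dz":0,"rx":0,"ry":0,"rz":0.45,"claw":1},{"dx":0.75,"dy":1,"dz":0,"rx":0,"ry":0,"rz":0.45,"claw":1},{"dx":0,"dy":0,"dz":0,"rx":0,"ry":0,"rz":0,"claw":1},{"dx":0,"dy":0,"dz":0,"rx":0,"ry":0,"rz":0,"claw":1},{"dx":0,"dy":0,"dz":0,"rx":0,"ry":0,"rz":0,"claw":1}]'
python3 - <<'E'
from h import *
d=wrist(); cv2.imwrite("pics/w1.png",d["img"][:,:,::-1]); np.savez("/tmp/w.npz",**d)
for c,lo,hi,z in (("blue",(100,110,50),(125,255,255),197),("red",(0,130,60),(8,255,255),140)):
    m=mask(d,lo,hi,(0,0,640,400)); n,l,st,ce=cv2.connectedComponentsWithStats(m)
    for i in range(1,n):
        if st[i,4]>150:
            ys,xs=np.nonzero(l==i); q=d["range_z"][ys,xs]; pts=np.array([depthpt(d,(x,y),k) for x,y,k in zip(xs,ys,q) if k>0])
            print(c,st[i],ce[i].round(),onplane(d,ce[i],z).round(1), np.median(pts,0).round(1) if len(pts) else "")
E
```

```text
clock: 1.65
eef_pos: [497.9, -194.0, 261.0]
ee_rot: [-2.557, -1.824, 0.0]
force: [-0.1, -1.2, 0.5]
opening: 85.2
finger_force: 0.0
clock: 2.4
eef_pos: [587.1, -75.4, 260.9]
ee_rot: [-2.277, -2.163, 0.001]
force: [0.1, -0.4, 0.1]
opening: 85.5
finger_force: 0.0
tcp [587.1 -75.4 260.9] tool y deg -2.94 tool z [-0.001 -0.    -1.   ] clock 2.4
blue [  521     0   119   371 33107] [591. 181.] [750.8 -65.2 197. ] [ 867.4 -125.7   28.1]
blue [ 302  197   38   38 1127] [320. 215.] [587.2 -79.4 197. ] [587.4 -75.6 206.5]
red [ 145    0   31   97 1898] [161.  46.] [482.6  28.9 140. ] [485.1  28.7 145.9]
```

View pics/w1.png

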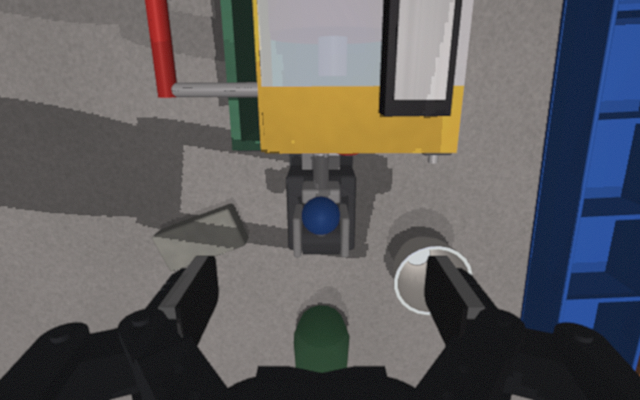

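The blue ball is at (320,215), centred between the fingers, and matches the model. I'll descend and grip it.

```bash
python3 -m handwheel '[{"dx":0,"dy":-0.1,"dz":-0.85,"rx":0,"ry":0,"rz":0,"claw":0.8},{"dx":0,"dy":0,"dz":-0.85,"rx":0,"ry":0,"rz":0,"claw":0.8},{"dx":0,"dy":0,"dz":-0.85,"rx":0,"ry":0,"rz":0,"claw":0.8},{"dx":0,"dy":0,"dz":-0.85,"rx":0,"ry":0,"rz":0,"claw":0.8},{"dx":0,"dy":0,"dz":-0.85,"rx":0,"ry":0,"rz":0,"claw":0.8},{"dx":0,"dy":0,"dz":0,"rx":0,"ry":0,"rz":0,"claw":0.4},{"dx":0,"dy":0,"dz":0,"rx":0,"ry":0,"rz":0,"claw":0},{"dx":0,"dy":0,"dz":0,"rx":0,"ry":0,"rz":0,"claw":0},{"dx":0,"dy":0,"dz":0,"rx":0,"ry":0,"rz":0,"claw":0},{"dx":0,"dy":0,"dz":0,"rx":0,"ry":0,"rz":0,"claw":0},{"dx":0,"dy":0,"dz":0,"rx":0,"ry":0,"rz":0,"claw":0},{"dx":0,"dy":0,"dz":0,"rx":0,"ry":0,"rz":0,"claw":0}]' 20
python3 - <<'E'
import numpy as np
# arc increments for lever: angle a from 0 to 1.3, lean = 0.6-a ; grinder y axis=(0.049,0.999)
a=np.linspace(0,1.32,15); Y=72*np.sin(.6-a); Z=72*np.cos(.6-a)
print(np.c_[np.diff(Y)/20*.049,np.diff(Y)/20,np.diff(Z)/20].round(2))
E
```

```text
clock: 3.45
eef_pos: [586.9, -77.3, 177.9]
ee_rot: [-2.277, -2.164, 0.001]
force: [-8.6, 1.4, 4.4]
opening: 22.7
finger_force: 19.5
[[-0.01 -0.29  0.18]
 [-0.01 -0.3   0.15]
 [-0.02 -0.32  0.12]
 [-0.02 -0.33  0.09]
 [-0.02 -0.33  0.06]
 [-0.02 -0.34  0.03]
 [-0.02 -0.34 -0.  ]
 [-0.02 -0.34 -0.04]
 [-0.02 -0.33 -0.07]
 [-0.02 -0.32 -0.1 ]
 [-0.02 -0.31 -0.13]
 [-0.01 -0.3  -0.16]
 [-0.01 -0.28 -0.19]
 [-0.01 -0.27 -0.21]]
```

```bash
python3 -m handwheel '[{"dx":-0.05,"dy":-0.29,"dz":0.18,"rx":0,"ry":0,"rz":0,"claw":0},{"dx":-0.01,"dy":-0.3,"dz":0.15,"rx":0,"ry":0,"rz":0,"claw":0},{"dx":-0.02,"dy":-0.32,"dz":0.12,"rx":0,"ry":0,"rz":0,"claw":0},{"dx":-0.02,"dy":-0.33,"dz":0.09,"rx":0,"ry":0,"rz":0,"claw":0},{"dx":-0.02,"dy":-0.33,"dz":0.06,"rx":0,"ry":0,"rz":0,"claw":0},{"dx":-0.02,"dy":-0.34,"dz":0.03,"rx":0,"ry":0,"rz":0,"claw":0},{"dx":-0.02,"dy":-0.34,"dz":0,"rx":0,"ry":0,"rz":0,"claw":0}]'
python3 -m handwheel '[{"dx":-0.02,"dy":-0.34,"dz":-0.04,"rx":0,"ry":0,"rz":0,"claw":0},{"dx":-0.02,"dy":-0.33,"dz":-0.07,"rx":0,"ry":0,"rz":0,"claw":0},{"dx":-0.02,"dy":-0.32,"dz":-0.1,"rx":0,"ry":0,"rz":0,"claw":0},{"dx":-0.02,"dy":-0.31,"dz":-0.13,"rx":0,"ry":0,"rz":0,"claw":0},{"dx":-0.01,"dy":-0.3,"dz":-0.16,"rx":0,"ry":0,"rz":0,"claw":0},{"dx":-0.01,"dy":-0.28,"dz":-0.19,"rx":0,"ry":0,"rz":0,"claw":0},{"dx":-0.01,"dy":-0.27,"dz":-0.21,"rx":0,"ry":0,"rz":0,"claw":0},{"dx":0,"dy":-0.1,"dz":-0.07,"rx":0,"ry":0,"rz":0,"claw":0},{"dx":0,"dy":0,"dz":0,"rx":0,"ry":0,"rz":0,"claw":0},{"dx":0,"dy":0,"dz":0,"rx":0,"ry":0,"rz":0,"claw":0}]'
python3 - <<'E'
from h import *
from plant import vision
d=wrist(); cv2.imwrite("pics/w2.png",d["img"][:,:,::-1])
E
```

```text
clock: 4.03
eef_pos: [584.4, -123.1, 189.5]
ee_rot: [2.277, 2.163, 0.001]
force: [-2.8, 3.2, -0.4]
opening: 22.7
finger_force: 20.0
clock: 4.87
eef_pos: [582.2, -168.1, 169.4]
ee_rot: [2.277, 2.163, -0.001]
force: [-1.6, -2.9, 3.1]
opening: 22.3
finger_force: 20.9
tcp [ 582.2 -168.1  169.4] tool y deg -2.96 tool z [ 0.    -0.001 -1.   ] clock 4.8667
```

View pics/w2.png

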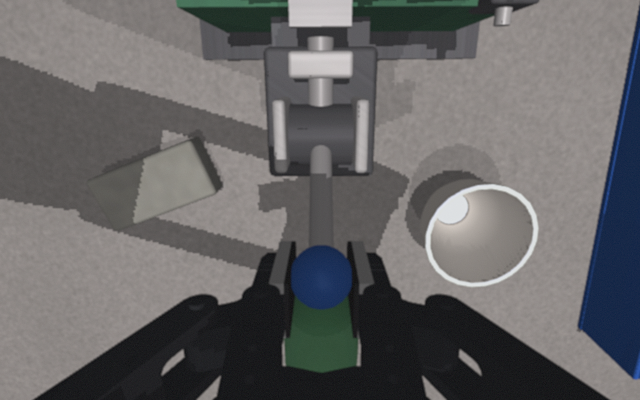

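The picture shows the ball at (321,277) still in the fingers, and the lever pointing away from the guard. I'll release, rise and check the ball.

```bash
python3 -m handwheel '[{"dx":0,"dy":0,"dz":0,"rx":0,"ry":0,"rz":0,"claw":0.7},{"dx":0,"dy":0,"dz":0,"rx":0,"ry":0,"rz":0,"claw":0.7},{"dx":0,"dy":0,"dz":0,"rx":0,"ry":0,"rz":0,"claw":0.7},{"dx":0,"dy":0,"dz":0,"rx":0,"ry":0,"rz":0,"claw":0.7},{"dx":0,"dy":0,"dz":0.5,"rx":0,"ry":0,"rz":0,"claw":0.7},{"dx":0,"dy":0,"dz":1,"rx":0,"ry":0,"rz":0,"claw":0.7},{"dx":0,"dy":0,"dz":1,"rx":0,"ry":0,"rz":0,"claw":0.7},{"dx":0,"dy":0,"dz":1,"rx":0,"ry":0,"rz":0,"claw":0.7},{"dx":-0.4,"dy":1,"dz":0.5,"rx":0,"ry":0,"rz":0,"claw":0.7},{"dx":-0.4,"dy":1,"dz":0,"rx":0,"ry":0,"rz":0,"claw":0.7},{"dx":-0.4,"dy":1,"dz":0,"rx":0,"ry":0,"rz":0,"claw":0.7},{"dx":-0.4,"dy":1,"dz":0,"rx":0,"ry":0,"rz":0,"claw":0.7},{"dx":-0.5,"dy":1,"dz":0,"rx":0,"ry":0,"rz":0,"claw":0.7},{"dx":-0.5,"dy":1,"dz":0,"rx":0,"ry":0,"rz":0,"claw":0.7},{"dx":-0.5,"dy":1,"dz":0,"rx":0,"ry":0,"rz":0,"claw":0.7},{"dx":-0.5,"dy":1,"dz":0,"rx":0,"ry":0,"rz":0,"claw":0.7},{"dx":-0.5,"dy":1,"dz":0,"rx":0,"ry":0,"rz":0,"claw":0.7},{"dx":-0.5,"dy":1,"dz":0,"rx":0,"ry":0,"rz":0,"claw":0.7},{"dx":-0.3,"dy":1,"dz":0,"rx":0,"ry":0,"rz":0,"claw":0.7},{"dx":0,"dy":0.4,"dz":0,"rx":0,"ry":0,"rz":0,"claw":0.7}]'
python3 -m handwheel '[{"dx":0,"dy":0,"dz":0,"rx":0,"ry":0,"rz":0,"claw":0.7},{"dx":0,"dy":0,"dz":0,"rx":0,"ry":0,"rz":0,"claw":0.7}]'
python3 - <<'E'
from h import *
from plant import vision
def comp(d,c,lo,hi,z,roi=(0,0,640,400)):
    m=mask(d,lo,hi,roi); n,l,st,ce=cv2.connectedComponentsWithStats(m)
    for i in range(1,n):
        if st[i,4]>25:
            ys,xs=np.nonzero(l==i); q=d["range_z"][ys,xs]; pts=np.array([depthpt(d,(x,y),k) for x,y,k in zip(xs,ys,q) if k>0])
            print(c,st[i],onplane(d,ce[i],z).round(1), np.median(pts,0).round(1) if len(pts) else "")
d=wrist(); cv2.imwrite("pics/w3.png",d["img"][:,:,::-1]); comp(d,"red w",(0,130,60),(8,255,255),140)
for n,roi in (("top",(360,150,450,210)),("scene",(200,170,280,230))):
    comp(vision.get_image(n),"blue "+n,(100,110,50),(125,255,255),192,roi)
E
```

```text
clock: 6.58
eef_pos: [483.3, 62.9, 250.6]
ee_rot: [2.276, 2.166, 0.002]
force: [0.7, -0.7, -0.3]
opening: 59.9
finger_force: 0.0
clock: 6.75
eef_pos: [484.4, 60.7, 250.1]
ee_rot: [2.275, 2.165, 0.001]
force: [-1.0, -0.1, -0.2]
opening: 59.8
finger_force: 0.0
tcp [484.4  60.7 250.1] tool y deg -2.86 tool z [ 0.001 -0.    -1.   ] clock 6.75
red w [520  33  20   3  46] [627.1 158.7 140. ] [616.9 157.  158.4]
red w [ 311   99   19  172 2960] [484.8  65.5 140. ] [484.7  68.6 146.1]
red w [388 143  15  56 552] [540.2  72.2 140. ] [548.6  61.7  98.7]
blue top [406 173   8   9  55] [ 584.  -161.9  192. ] [ 582.6 -160.7  201.4]
blue scene [229 201   8   7  44] [ 581.7 -163.4  192. ] [ 588.8 -161.5  200.4]
```

Ball at y≈-162, as expected for 1.3 rad, so the lever is fully over. The bar lies under the tool, so I'll descend and grip.

```bash
python3 -m handwheel '[{"dx":0,"dy":0,"dz":-0.9,"rx":0,"ry":0,"rz":0,"claw":0.7},{"dx":0,"dy":0,"dz":-0.9,"rx":0,"ry":0,"rz":0,"claw":0.7},{"dx":0,"dy":0,"dz":-0.9,"rx":0,"ry":0,"rz":0,"claw":0.7},{"dx":0,"dy":0,"dz":-0.9,"rx":0,"ry":0,"rz":0,"claw":0.7},{"dx":0,"dy":0,"dz":-0.9,"rx":0,"ry":0,"rz":0,"claw":0.7},{"dx":0,"dy":0,"dz":-0.9,"rx":0,"ry":0,"rz":0,"claw":0.7},{"dx":0,"dy":0,"dz":-0.7,"rx":0,"ry":0,"rz":0,"claw":0.7},{"dx":0,"dy":0,"dz":-0.4,"rx":0,"ry":0,"rz":0,"claw":0.7},{"dx":0,"dy":0,"dz":0,"rx":0,"ry":0,"rz":0,"claw":0.3},{"dx":0,"dy":0,"dz":0,"rx":0,"ry":0,"rz":0,"claw":0},{"dx":0,"dy":0,"dz":0,"rx":0,"ry":0,"rz":0,"claw":0},{"dx":0,"dy":0,"dz":0,"rx":0,"ry":0,"rz":0,"claw":0},{"dx":0,"dy":0,"dz":0,"rx":0,"ry":0,"rz":0,"claw":0},{"dx":0,"dy":0,"dz":0,"rx":0,"ry":0,"rz":0,"claw":0},{"dx":0,"dy":0,"dz":0,"rx":0,"ry":0,"rz":0,"claw":0}]' 40
python3 - <<'E'
import numpy as np
a=np.linspace(0,1.06,25); X=-203*np.cos(a)+30*np.sin(a); Z=203*np.sin(a)+30*np.cos(a)
print(np.c_[a[1:],X[1:],Z[1:],np.diff(X)/20*.999,-np.diff(X)/20*.049,np.diff(Z)/20].round(2))
E
```

```text
clock: 8.15
eef_pos: [484.0, 60.7, 120.9]
ee_rot: [2.277, 2.164, -0.0]
force: [-7.1, -1.2, 5.4]
opening: 12.4
finger_force: 39.2
[[ 4.0000e-02 -2.0148e+02  3.8930e+01  8.0000e-02 -0.0000e+00  4.5000e-01]
 [ 9.0000e-02 -1.9956e+02  4.7790e+01  1.0000e-01 -0.0000e+00  4.4000e-01]
 [ 1.3000e-01 -1.9726e+02  5.6560e+01  1.2000e-01 -1.0000e-02  4.4000e-01]
 [ 1.8000e-01 -1.9457e+02  6.5210e+01  1.3000e-01 -1.0000e-02  4.3000e-01]
 [ 2.2000e-01 -1.9150e+02  7.3740e+01  1.5000e-01 -1.0000e-02  4.3000e-01]
 [ 2.6000e-01 -1.8806e+02  8.2120e+01  1.7000e-01 -1.0000e-02  4.2000e-01]
 [ 3.1000e-01 -1.8425e+02  9.0340e+01  1.9000e-01 -1.0000e-02  4.1000e-01]
 [ 3.5000e-01 -1.8008e+02  9.8390e+01  2.1000e-01 -1.0000e-02  4.0000e-01]
 [ 4.0000e-01 -1.7556e+02  1.0625e+02  2.3000e-01 -1.0000e-02  3.9000e-01]
 [ 4.4000e-01 -1.7070e+02  1.1389e+02  2.4000e-01 -1.0000e-02  3.8000e-01]
 [ 4.9000e-01 -1.6550e+02  1.2132e+02  2.6000e-01 -1.0000e-02  3.7000e-01]
 [ 5.3000e-01 -1.5998e+02  1.2851e+02  2.8000e-01 -1.0000e-02  3.6000e-01]
 [ 5.7000e-01 -1.5415e+02  1.3545e+02  2.9000e-01 -1.0000e-02  3.5000e-01]
 [ 6.2000e-01 -1.4802e+02  1.4212e+02  3.1000e-01 -2.0000e-02  3.3000e-01]
 [ 6.6000e-01 -1.4160e+02  1.4852e+02  3.2000e-01 -2.0000e-02  3.2000e-01]
 [ 7.1000e-01 -1.3491e+02  1.5462e+02  3.3000e-01 -2.0000e-02  3.1000e-01]
 [ 7.5000e-01 -1.2795e+02  1.6043e+02  3.5000e-01 -2.0000e-02  2.9000e-01]
 [ 8.0000e-01 -1.2074e+02  1.6592e+02  3.6000e-01 -2.0000e-02  2.7000e-01]
 [ 8.4000e-01 -1.1330e+02  1.7109e+02  3.7000e-01 -2.0000e-02  2.6000e-01]
 [ 8.8000e-01 -1.0563e+02  1.7593e+02  3.8000e-01 -2.0000e-02  2.4000e-01]
 [ 9.3000e-01 -9.7760e+01  1.8042e+02  3.9000e-01 -2.0000e-02  2.2000e-01]
 [ 9.7000e-01 -8.9700e+01  1.8456e+02  4.0000e-01 -2.0000e-02  2.1000e-01]
 [ 1.0200e+00 -8.1470e+01  1.8834e+02  4.1000e-01 -2.0000e-02  1.9000e-01]
 [ 1.0600e+00 -7.3070e+01  1.9175e+02  4.2000e-01 -2.0000e-02  1.7000e-01]]
```

```bash
python3 -m handwheel '[{"dx":0.03,"dy":0,"dz":0.2,"rx":0,"ry":0,"rz":0,"claw":0},{"dx":0.05,"dy":0,"dz":0.25,"rx":0,"ry":0,"rz":0,"claw":0},{"dx":0.1,"dy":0,"dz":0.44,"rx":0,"ry":0,"rz":0,"claw":0},{"dx":0.12,"dy":-0.01,"dz":0.44,"rx":0,"ry":0,"rz":0,"claw":0},{"dx":0.13,"dy":-0.01,"dz":0.43,"rx":0,"ry":0,"rz":0,"claw":0},{"dx":0.15,"dy":-0.01,"dz":0.43,"rx":0,"ry":0,"rz":0,"claw":0}]'
python3 - <<'E'
from plant import robot
s=robot.sense(); print(s["force"].round(1),s["finger_force"])
E
```

```text
clock: 8.65
eef_pos: [494.7, 60.2, 164.0]
ee_rot: [-2.276, -2.163, 0.003]
force: [-5.0, 0.0, -1.8]
opening: 12.6
finger_force: 39.1
[-5.   0.  -1.8] 39.05839741230011
```

```bash
python3 -m handwheel '[{"dx":0.17,"dy":-0.01,"dz":0.42,"rx":0,"ry":0,"rz":0,"claw":0},{"dx":0.19,"dy":-0.01,"dz":0.41,"rx":0,"ry":0,"rz":0,"claw":0},{"dx":0.21,"dy":-0.01,"dz":0.4,"rx":0,"ry":0,"rz":0,"claw":0},{"dx":0.23,"dy":-0.01,"dz":0.39,"rx":0,"ry":0,"rz":0,"claw":0},{"dx":0.24,"dy":-0.01,"dz":0.38,"rx":0,"ry":0,"rz":0,"claw":0},{"dx":0.26,"dy":-0.01,"dz":0.37,"rx":0,"ry":0,"rz":0,"claw":0},{"dx":0.28,"dy":-0.01,"dz":0.36,"rx":0,"ry":0,"rz":0,"claw":0},{"dx":0.29,"dy":-0.01,"dz":0.35,"rx":0,"ry":0,"rz":0,"claw":0},{"dx":0.31,"dy":-0.02,"dz":0.33,"rx":0,"ry":0,"rz":0,"claw":0}]'
python3 -m handwheel '[{"dx":0.32,"dy":-0.02,"dz":0.32,"rx":0,"ry":0,"rz":0,"claw":0},{"dx":0.33,"dy":-0.02,"dz":0.31,"rx":0,"ry":0,"rz":0,"claw":0},{"dx":0.35,"dy":-0.02,"dz":0.29,"rx":0,"ry":0,"rz":0,"claw":0},{"dx":0.36,"dy":-0.02,"dz":0.27,"rx":0,"ry":0,"rz":0,"claw":0},{"dx":0.37,"dy":-0.02,"dz":0.26,"rx":0,"ry":0,"rz":0,"claw":0},{"dx":0.38,"dy":-0.02,"dz":0.24,"rx":0,"ry":0,"rz":0,"claw":0},{"dx":0.2,"dy":-0.01,"dz":0.11,"rx":0,"ry":0,"rz":0,"claw":0},{"dx":0.1,"dy":0,"dz":0.06,"rx":0,"ry":0,"rz":0,"claw":0},{"dx":0,"dy":0,"dz":0,"rx":0,"ry":0,"rz":0,"claw":0}]'
python3 - <<'E'
from h import *
from plant import vision
d=vision.get_image("scene"); cv2.imwrite("pics/s2.png",cv2.resize(d["img"][120:280,200:400,::-1],None,fx=3,fy=3))
np.savez("/tmp/s2.npz",**d)
E
```

```text
clock: 9.4
eef_pos: [536.8, 58.2, 234.4]
ee_rot: [-2.274, -2.162, 0.007]
force: [-26.6, -1.9, 18.5]
opening: 12.9
finger_force: 39.5
clock: 10.15
eef_pos: [588.4, 55.8, 274.2]
ee_rot: [2.275, 2.162, 0.005]
force: [-12.3, -1.2, 17.9]
opening: 12.7
finger_force: 41.8
```

View pics/s2.png

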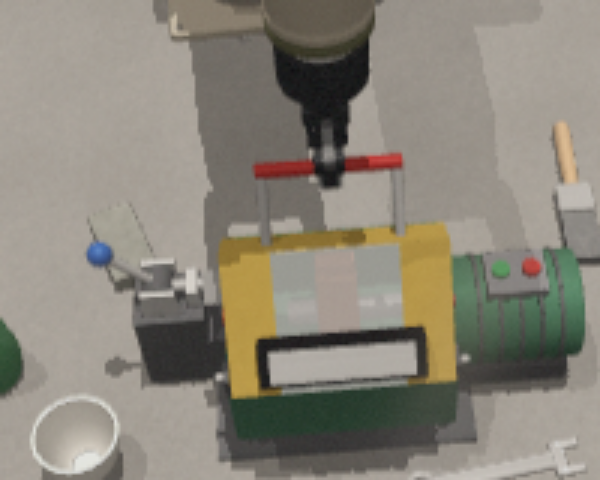

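The crop shows the red bar at (325,165) held mid-length, the guard well up and the blue ball over at (98,254). I'll measure the angle from the bar.

```bash
cat > ang.py <<'E'
from h import *
from plant import robot, vision
s=robot.sense(); print("tcp",s["eef_pos"].round(1),"F",s["force"].round(1),s["finger_force"],s["clock"])
ends={}
for n in ("scene","top"):
    d=vision.get_image(n)
    roi=(275,150,345,200) if n=="scene" else (280,120,365,215)
    m=mask(d,(0,150,60),(8,255,255),roi)|mask(d,(173,150,60),(180,255,255),roi)
    if n=="scene": ys,xs=np.nonzero(m)
    else:
        nn,l,st,ce=cv2.connectedComponentsWithStats(m); ok=[i for i in range(1,nn) if st[i,4]>40]; print([st[i].tolist() for i in ok]); ys,xs=np.nonzero(np.isin(l,ok))
    q=d["range_z"][ys,xs]; P=np.array([depthpt(d,(x,y),k) for x,y,k in zip(xs,ys,q) if k>0])
    c,_,_=cv2.fitLine(np.c_[xs,ys].astype(np.float32),cv2.DIST_HUBER,0,.01,.01)[:2],0,0
    md=np.median(P,0); cam=d["position"]; md=md+5.5*(md-cam)/np.linalg.norm(md-cam)
    X=(md[0]-687.5+.049*-(md[1]-51)); Z=md[2]-110
    print(n,len(xs),"bar centre",md.round(1),"r",np.hypot(X,Z).round(1),"theta",(np.arctan2(Z,-X)-np.arctan2(30,203)).round(3))
E
python3 ang.py
```

```text
tcp [588.2  55.8 274.1] F [-12.8  -1.1  17.5] 41.75622045993805 10.2
scene 153 bar centre [589.1  39.2 291.4] r 206.1 theta 0.929
[]Traceback (most recent call last):
  File "ang.py", line 13, in <module>
    c,_,_=cv2.fitLine(np.c_[xs,ys].astype(np.float32),cv2.DIST_HUBER,0,.01,.01)[:2],0,0
          ~~~~~~~~~~~^^^^^^^^^^^^^^^^^^^^^^^^^^^^^^^^^^^^^^^^^^^^^^^^^^^^^^^^^^
cv2.error: OpenCV(4.12.0) /io/opencv/modules/imgproc/src/linefit.cpp:50: error: (-215:Assertion failed) count > 0 in function 'fitLine2D_wods'
```

```bash
sed -i '/fitLine/d; s/in ("scene","top")/in ("scene",)/' ang.py
python3 -m handwheel '[{"dx":0.2,"dy":-0.01,"dz":0.11,"rx":0,"ry":0,"rz":0,"claw":0},{"dx":0.25,"dy":-0.01,"dz":0.13,"rx":0,"ry":0,"rz":0,"claw":0},{"dx":0.25,"dy":-0.01,"dz":0.13,"rx":0,"ry":0,"rz":0,"claw":0},{"dx":0.25,"dy":-0.01,"dz":0.12,"rx":0,"ry":0,"rz":0,"claw":0},{"dx":0.15,"dy":-0.01,"dz":0.07,"rx":0,"ry":0,"rz":0,"claw":0},{"dx":0.1,"dy":-0.01,"dz":0.05,"rx":0,"ry":0,"rz":0,"claw":0},{"dx":0,"dy":0,"dz":0,"rx":0,"ry":0,"rz":0,"claw":0},{"dx":0,"dy":0,"dz":0,"rx":0,"ry":0,"rz":0,"claw":0},{"dx":0,"dy":0,"dz":0,"rx":0,"ry":0,"rz":0,"claw":0},{"dx":0,"dy":0,"dz":0,"rx":0,"ry":0,"rz":0,"claw":0}]'
python3 ang.py
```

```text
clock: 11.13
eef_pos: [612.6, 54.6, 284.5]
ee_rot: [2.275, 2.162, 0.006]
force: [-4.4, -0.2, 8.5]
opening: 12.6
finger_force: 41.8
tcp [612.6  54.6 284.5] F [-4.4 -0.2  8.5] 41.80606484413147 11.1333
scene 164 bar centre [612.9  37.9 302.4] r 206.1 theta 1.057
```

```bash
python3 -m handwheel '[{"dx":0,"dy":0,"dz":0,"rx":0,"ry":0,"rz":0,"claw":0},{"dx":0,"dy":0,"dz":0,"rx":0,"ry":0,"rz":0,"claw":0},{"dx":0,"dy":0,"dz":0,"rx":0,"ry":0,"rz":0,"claw":0},{"dx":0,"dy":0,"dz":0,"rx":0,"ry":0,"rz":0,"claw":0},{"dx":0,"dy":0,"dz":0,"rx":0,"ry":0,"rz":0,"claw":0},{"dx":0,"dy":0,"dz":0,"rx":0,"ry":0,"rz":0,"claw":0}]'
python3 ang.py; python3 -c "from plant import robot; print(robot.sign_off())"
```

```text
clock: 11.68
eef_pos: [612.5, 54.6, 284.5]
ee_rot: [2.275, 2.162, 0.006]
force: [-3.9, 0.3, 7.8]
opening: 12.0
finger_force: 41.8
tcp [612.5  54.6 284.5] F [-3.9  0.3  7.8] 41.80243492126465 11.6833
scene 165 bar centre [613.4  37.9 302.4] r 205.9 theta 1.06
the job is handed in; nothing more can be done
None
```

The job is handed in at 11.7 s: the cam lever is fully over and the guard is held still by its handle at a measured 1.06 rad; the sign-off gave no verdict, and I did not re-measure the bystanders.

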